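Fit the strainer top on the cocktail shaker and lift off its measuring cap

ROBOT

A 6-joint arm with a two-finger parallel gripper is mounted at the origin on a cart in front of the work surface, level with it; the furniture and walls round the work are solid. World frame = base frame: x ahead of the robot, y to its left, z up, the work surface at z = 0. Lengths are in m, angles in rad, forces in N, time in s.
With the tool pointing down it reaches from about 0.425 to 0.95 m from the base axis. Payload 3.5 kg.
Tool frame: the origin (TCP) lies between the finger pads; the fingertips stand 22 mm ahead of it and the grasp point (between the pads) lies 3 mm ahead of it (ctrl.nose_length is the z of the fingertips in the tool frame, in m); z points along the fingers, y is the line along which they close (so a half turn about z gives the same grasp; the last joint's range is limited). The gripper opens to 85 mm and grips with 20 to 120 N. Pads are 22 mm wide; open, the fingers measure 114 mm over their backs; the gripper's body (76 mm by 85 mm) begins 54 mm behind the grasp point. The pads swing forward as they close: fully open they stand 13 mm farther back than shut.
Start: joints at [1.113, 0.286, 1.577, -0, 1.279, -0.15], TCP at [0.204, 0.643, 0.226] pointing down, gripper open.
Joint ranges: [-2.77, 2.77], [-0.9, 2.22], [0.21, 2.48], [-1.53, 4.67], [0.24, 2.81], [-2.84, 2.84]. Speed limits (rad/s): [2.79, 2.79, 3.14, 3.14, 3.14, 3.14].

INTERFACE

Orientations are given as a unit quaternion [x, y, z, w].
In Python, from plant import ctrl gives the robot as it stands. The module is installed in compiled form; this text tells all that it offers.
- The arm moves only by the tool send_rows, never from a script. Its argument "rows" is text: rows parted by semicolons, each of 7 numbers parted by spaces: the turn, a rotation vector about the tool's x, y, z in degrees, then the shift along the tool's x, y, z in mm, then the opening, from -1 (shut) to 1 (fully open). A call has 1 to 8 rows; each row is the pose to reach, as a shift and turn from the pose commanded when the call began, along the tool's axes at that moment; what a row does not reach only later rows make up. A row lasts 1/8 s, in which the tool goes at most 62.5 mm and 10.7 degrees, less where a joint would pass 70% of its speed; a pose out of reach is approached as far as the arm can. A call with a gripper value outside its range is refused whole. The fingers move at their own pace and stop on an object; "grip_force" is the grip in N (left out, the last holds). Time passes only in rows, so rows that repeat a pose let the fingers close. It gives the time, the measured TCP pose, the force, the opening and the grip force at its end, in the units of the state.
- ctrl.get_state(): the state, without advancing time (a new reading comes with each control period).
- ctrl.read_camera(name): name is "side" or "top"; returns a dict with "color" (384x512x3 uint8, red, green, blue), "fx", "fy", "cx", "cy" (pixels), "extrinsics" (4x4, takes a point from world to camera coordinates). Camera axes: x right, y down, z forward; pixel columns grow to the right and rows downward; lengths in m; the calibration is good to about 2 mm. A picture is of the moment at which its call begins. There is no depth.
- ctrl.sign_off(): hands the job in; it is judged then, once.
Trained networks look in a picture, given as the dict that the camera call returned (one of the last four; its "shot" number tells which), for a name from the list of things; names that differ only in an ending like _2 or _b are one class to them, and where a whole thing is asked for, a point or a joint stands for the part that bears it (a point fixed in the world has none). Each returns a list of dicts, best first, with "p" (0 to 1); they miss things now and then, are a little off and sometimes report something else, mostly with a low value. They report only what shows in the picture. A call takes as long as a camera call. They do not tell look-alikes from the thing itself.
- ctrl.look_for(picture, target): "position" ([x, y, z] in m, in the coordinates of the camera as it stood for that picture, good to about 4 mm: the middle of the surface that is visible of it).
The state is a dict: "time": time; "qpos": joint angles; "dq": joint speeds; "joint_efforts": joint torques, N m; "eef_pos": TCP position; "tcp_rot": TCP orientation; "contact_force": force on the tool from outside, world axes, zero at the start; "wrist_torque": the same for the moment, N m; "opening": opening from 0.0 (shut) to 1.0 (fully open); "finger_force": force on a finger pad.
Only numpy, scipy, OpenCV 4.12 (cv2) and the standard library are available. Lean on these libraries where they do the work, as an engineer would, in place of code of your own. Each camera call takes 0.05 s, during which the arm holds its last target. There are 200 camera calls.

TASK

Get the cocktail shaker ready to pour: draw the strainer top, with its cap on, straight out of the open end of the drying rail, then lower it gently into the mouth of the shaker tin until its flange sits flat on the rim all round (do not drop it in). Then let go of the strainer and lift off the copper measuring cap alone: the strainer must stay seated, and the cap must not come off it before it is seated. Finish while still holding the cap upright in the gripper, in the air about 10 cm above where it sat; leave the tin standing where it is and do not knock over or push the other things on the bar.

Things in the scene. Friction and masses are not known exactly. Their poses are not given: they have to be found in the camera images.
- drying_rail: Fixed oak stand, 128x110x60 mm. Origin: centre of its underside, z up. Slot along its x, open at the -x end (towards the robot, +-20 deg), x = -58 to 58, stop at +x. The strainer's flange lies on ledges (top z = 50) between cheeks 78 mm apart, under steel lips (z = 56.5 to 60, 64 mm apart) that stop it lifting; it is free of them once the strainer's origin is beyond x = -95 mm.
- strainer_top: Round grey steel strainer, 0.14 kg, z up; starts in the rail. Origin: centre of the flange's underside (seating face). Below: plug, diameter 56, 16 long, lowest 7 tapered to 48. Above: flange, diameter 74, z 0 to 4; straight grip band, diameter 58, z 4 to 30 (above z 10 clear of the lips); shoulder to diameter 43 at z 36; neck, diameter 30, to z 51, inside the cap. Carry it by the band.
- measuring_cap: Small copper cup sitting mouth down over the strainer's neck, 0.05 kg, loose: not fastened, 2 mm play all round, comes straight off upwards. Diameter 40 mm (33 at the very top), 24 mm tall. Origin: centre of its lower edge, z up to its closed top. It sits at z = 36 mm in the strainer's frame.
- shaker_tin: Grey steel beaker of the shaker with a copper ring round its foot, 0.6 kg, loose, standing on the bar: 95 mm tall, 70 mm in diameter at the widest, rim 66 mm outside and 60 mm inside. Origin: centre of its underside, z up. With the strainer seated, the strainer's origin lies on the tin's axis at z = 95 mm.
- green_bottle: Bystander: tall green bottle, 73 mm in diameter, 296 mm tall, standing upright at the back right. Origin: centre of its underside.
- half_bottle: Bystander: dark half bottle with a red capsule, 62 mm in diameter, 241 mm tall, upright at the back left. Origin: centre of its underside.
- tumbler: Bystander: clear glass tumbler, 80 mm in diameter, 90 mm tall, at the back left. Origin: centre of its underside.
- candle: Bystander: white pillar candle, 64 mm in diameter, 94 mm tall, on the right. Origin: centre of its underside.
There are look-alikes about, which are no part of the job. Leave any yellow look-alike of the strainer_top alone.

How it is judged:
By the outcome, as a careful person would: the job done as asked, in the order asked, and still so for the second after the job is handed in, while the arm keeps its last pose, push and grip.
It also fails if it takes over 50 s, if anything falls off the work surface, if the arm or the gripper's body presses on something with over 40 N, if the wrist force passes 120 N, or if a joint passes its speed limit or range.

## Working session

There is one attempt and no reset: what is moved stays moved. The work goes in short steps, Python scripts to look and compute and a tool call to move; the robot and the scene stay as the last step left them, time stands still between calls to the robot, and variables do not carry over. Pictures are saved under pics/ and viewed, at most 10 in all, crops included, and the job is handed in when it is done.

Besides the shell and the picture viewer there is one more tool, called after "Emit:" as a command line: name --argument value ..., lists and objects as JSON in quotes. send_rows: Moves the arm, as the interface text tells. Its arguments: {"type":"object","properties":{"rows":{"type":"string"},"grip_force":{"type":"number"}},"required":["rows"]}

```bash
mkdir -p pics; cat > h.py <<'E'
import numpy as np, cv2
from plant import ctrl
from scipy.spatial.transform import Rotation as R
def world(pic,p):
    E=np.array(pic["extrinsics"]); return (np.linalg.inv(E)@np.r_[p,1])[:3]
def proj(pic,P):
    E=np.array(pic["extrinsics"]); c=E[:3,:3]@np.array(P)+E[:3,3]
    return np.array([pic["fx"]*c[0]/c[2]+pic["cx"],pic["fy"]*c[1]/c[2]+pic["cy"]])
def ray(pic,uv):
    E=np.array(pic["extrinsics"]); d=np.array([(uv[0]-pic["cx"])/pic["fx"],(uv[1]-pic["cy"])/pic["fy"],1])
    o=-E[:3,:3].T@E[:3,3]; d=E[:3,:3].T@d; return o,d
def atz(pic,uv,z):
    o,d=ray(pic,uv); return o+d*(z-o[2])/d[2]
def tri(a,ua,b,ub):
    A=[];B=[]
    for p,u in((a,ua),(b,ub)):
        o,d=ray(p,u); d/=np.linalg.norm(d); M=np.eye(3)-np.outer(d,d); A.append(M);B.append(M@o)
    return np.linalg.lstsq(np.vstack(A),np.hstack(B),rcond=None)[0]
def save(pic,n,crop=None,s=1):
    im=pic["color"][:,:,::-1]
    if crop: im=im[crop[1]:crop[3],crop[0]:crop[2]]
    cv2.imwrite("pics/"+n,cv2.resize(im,None,fx=s,fy=s,interpolation=cv2.INTER_CUBIC))
E
python3 - <<'E'
from h import *
np.set_printoptions(precision=4,suppress=True)
names="drying_rail strainer_top measuring_cap shaker_tin green_bottle half_bottle tumbler candle".split()
for c in("top","side"):
    p=ctrl.read_camera(c); save(p,c+"1.png",s=1.5)
    print(c,"cam at",ray(p,(0,0))[0],p["fx"])
    for n in names:
        for d in ctrl.look_for(p,n)[:3]:
            w=world(p,d["position"]); print(n,round(d["p"],2),w,proj(p,w))
print(ctrl.get_state(), ctrl.nose_length)
E
```

```text
top cam at [ 0.1544 -0.1669  1.1375] 364.97910598924005
drying_rail 0.79 [0.5544 0.1128 0.0452] [198.8074 206.8957]
strainer_top 0.73 [0.6113 0.2429 0.0469] [166.7976 182.555 ]
strainer_top 0.67 [ 0.5268 -0.0223  0.0515] [236.6591 223.7176]
strainer_top 0.66 [0.5538 0.1128 0.0694] [197.7318 204.1104]
measuring_cap 0.51 [0.5635 0.1238 0.1077] [193.637  195.6778]
shaker_tin 0.57 [ 0.5573 -0.1575  0.047 ] [280.4875 225.3639]
shaker_tin 0.24 [0.7027 0.3645 0.1295] [135.8087 138.7456]
green_bottle 0.97 [ 0.6884 -0.3784  0.1821] [367.7029 186.1119]
half_bottle 0.97 [0.7023 0.3635 0.1281] [136.1808 139.1595]
tumbler 0.76 [0.7374 0.2666 0.0518] [172.4229 148.8964]
tumbler 0.52 [0.5653 0.1239 0.107 ] [193.8374 195.2579]
candle 0.73 [ 0.6538 -0.4698  0.0837] [386.7913 216.3885]
side cam at [0.3533 1.2949 0.7105] 499.6655170792899
drying_rail 0.91 [0.559  0.1682 0.0378] [267.0556 234.0845]
strainer_top 0.86 [ 0.5328 -0.0043  0.0493] [286.0824 201.8403]
strainer_top 0.82 [0.5592 0.1388 0.0727] [268.8018 217.1913]
strainer_top 0.73 [0.6112 0.2721 0.0415] [238.9774 252.085 ]
measuring_cap 0.51 [0.5644 0.1363 0.1095] [266.8731 204.3277]
shaker_tin 0.93 [ 0.5353 -0.1374  0.0664] [291.2384 178.1796]
green_bottle 0.78 [ 0.703  -0.3575  0.1339] [252.6146 132.9571]
half_bottle 0.93 [0.7119 0.3911 0.1112] [182.3688 249.9396]
tumbler 0.92 [0.7093 0.2768 0.0659] [199.7468 241.18  ]
candle 0.94 [ 0.6569 -0.4523  0.0576] [270.0877 144.6356]
{'time': 0.9, 'qpos': array([ 1.113 ,  0.2863,  1.5767, -0.    ,  1.2786, -0.15  ]), 'dq': array([-0.0012,  0.0018,  0.    , -0.0016, -0.0014, -0.0002]), 'joint_efforts': array([  0.0001, -40.5966, -29.2944,  -0.0001,   0.0004,  -0.    ]), 'eef_pos': array([0.2045, 0.6433, 0.2261]), 'tcp_rot': array([0.1533, 0.9882, 0.    , 0.    ]), 'contact_force': array([-0.001 , -0.0962,  0.0867]), 'wrist_torque': array([-0.0712, -0.0102,  0.0272]), 'finger_force': 0.0, 'opening': 0.9993138518660023} 0.022
```

View pics/top1.png

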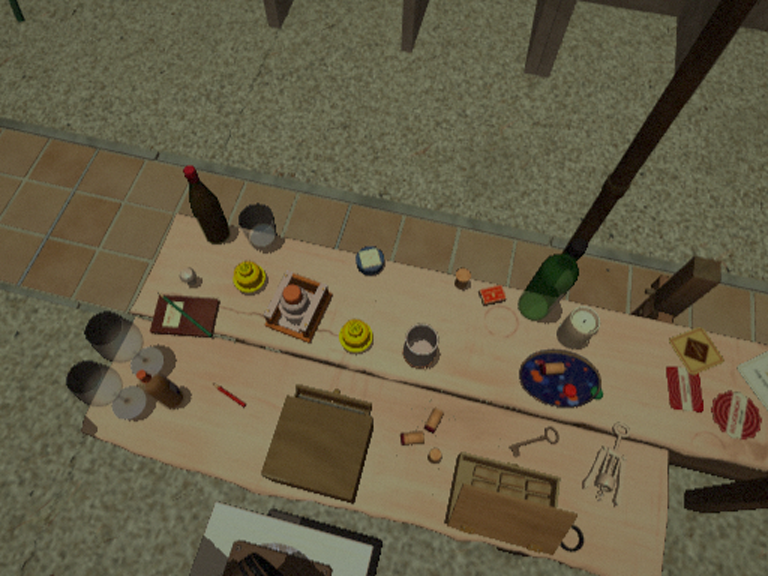

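View pics/side1.png

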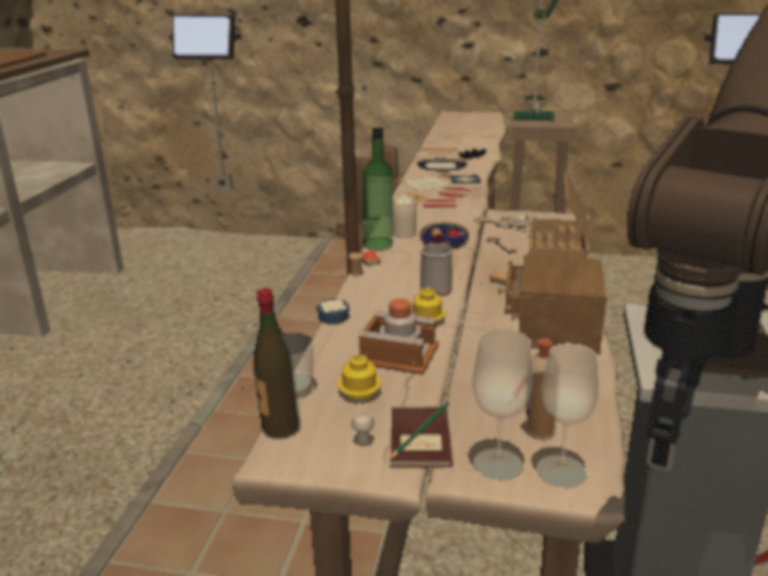

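```bash
python3 - <<'E'
from h import *
t=ctrl.read_camera("top"); s=ctrl.read_camera("side")
import pickle; pickle.dump((t,s),open("ts.pkl","wb"))
def cr(p,x,y,w,h,k): return cv2.resize(p["color"][y:y+h,x:x+w,::-1],(w*k,h*k),interpolation=cv2.INTER_CUBIC)
a=cr(t,172,178,50,50,8) [:300]
rows=[np.hstack([cr(t,172,180,50,50,6),cr(t,258,208,50,50,6)]),np.hstack([cr(s,237,195,50,50,6),cr(s,267,152,50,50,6)])]
cv2.imwrite("pics/crops.png",np.vstack(rows))
E
```

```text
(no output)
```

View pics/crops.png

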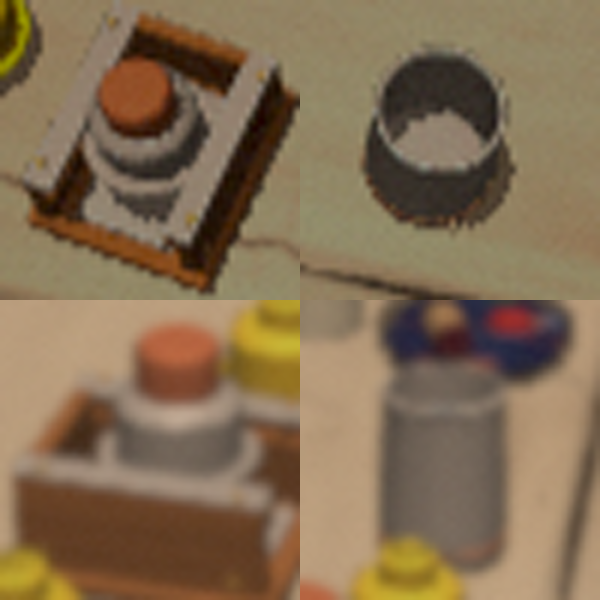

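```bash
python3 - <<'E'
from h import *
import pickle
np.set_printoptions(precision=4,suppress=True)
t,s=pickle.load(open("ts.pkl","rb"))
P=lambda x,y,ox,oy:((x+.5)/6-.5+ox,(y+.5)/6-.5+oy)
ct=P(137,96,172,180); cs=P(178,45-9,237,195)
tt=P(140.5,110,258,208); ts=P(145.5,83,267,152)
for n,a,b,z in(("cap",ct,cs,.11),("tin",tt,ts,.095)):
    print(n,tri(t,a,s,b),atz(t,a,z),atz(s,b,z))
lip={k:atz(t,P(*v,172,180),.06)[:2] for k,v in dict(Lbo=(23,183),Lto=(110,10),Rto=(280,68),Rbo=(200,240),Lbi=(47,195),Rbi=(170,228)).items()}
print(lip)
for a,b in(("Lbo","Lto"),("Rbo","Rto")):
    d=lip[b]-lip[a]; print(np.degrees(np.arctan2(d[1],d[0])),np.hypot(*d))
d=lip["Lbo"]-lip["Rbo"]; print("perp",np.degrees(np.arctan2(d[1],d[0]))-90,np.hypot(*d))
# line midpoint
print("mid far",(lip["Lto"]+lip["Rto"])/2,"mid near",(lip["Lbo"]+lip["Rbo"])/2)
ls={k:atz(s,P(*v,237,195),.06)[:2] for k,v in dict(Lto=(17,158),Lbo=(268,190)).items()}
d=ls["Lto"]-ls["Lbo"];print("side",ls,np.degrees(np.arctan2(d[1],d[0])),np.hypot(*d))
E
```

```text
cap [0.5661 0.1208 0.1114] [0.5635 0.121  0.11  ] [0.5698 0.1158 0.11  ]
tin [ 0.5383 -0.1599  0.0998] [ 0.5382 -0.1598  0.095 ] [ 0.5416 -0.1728  0.095 ]
{'Lbo': array([0.5201, 0.1779]), 'Lto': array([0.6293, 0.1656]), 'Rto': array([0.6186, 0.0648]), 'Rbo': array([0.5125, 0.0771]), 'Lbi': array([0.5167, 0.1633]), 'Rbi': array([0.515 , 0.0944])}
-6.429939760955588 0.109911239368478
-6.611914970461638 0.10682074039291294
perp -4.3087791615890865 0.10102767759774343
mid far [0.6239 0.1152] mid near [0.5163 0.1275]
side {'Lto': array([0.6376, 0.1491]), 'Lbo': array([0.5225, 0.1596])} -5.205109631162413 0.11563137831246396
```

```bash
cat >> h.py <<'E'
def goto(P,yaw,st=None):
    "yaw: world heading (deg) of tool y; prints rotvec deg + shift mm in the tool frame"
    st=st or ctrl.get_state(); R0=R.from_quat(st["tcp_rot"])
    y=np.array([np.cos(np.radians(yaw)),np.sin(np.radians(yaw)),0]); z=np.array([0,0,-1.]); x=np.cross(y,z)
    R1=R.from_matrix(np.c_[x,y,z])
    print("turn",np.degrees((R0.inv()*R1).as_rotvec()).round(2),"shift",(R0.inv().apply(np.array(P)-st["eef_pos"])*1000).round(1))
E
python3 - <<'E'
from h import *
import pickle
np.set_printoptions(precision=3,suppress=True)
t,s=pickle.load(open("ts.pkl","rb"))
f=lambda x,y,z:atz(t,(x/1.5,y/1.5),z)[:2]
print("glass foot",f(148,363,0),f(129,403,0),"box top corners z.1",f(297,390,.1),f(372,405,.1),"z.05",f(297,388,.05))
# glass height: rim in side view ~ (503,340),(570,350)
for g,(u,v) in((f(148,363,0),(503,340)),(f(129,403,0),(570,352))):
    for z in(.15,.2,.25): print(z,proj(s,[*g,z])*1.5)
goto([.5645,.1205,.40],-6)
E
```

```text
glass foot [0.373 0.401] [0.283 0.403] box top corners z.1 [0.375 0.05 ] [ 0.383 -0.097] z.05 [0.39  0.062]
0.15 [503.248 376.531]
0.2 [505.006 344.945]
0.25 [506.837 312.026]
0.15 [570.714 383.427]
0.2 [573.927 351.372]
0.25 [577.279 317.937]
turn [-0.   -0.   78.36] shift [-501.5 -389.1 -174. ]
```

Emit:
send_rows --rows "0 0 0 0 0 -60 0.7; 0 0 0 0 0 -120 0.7; 0 0 15 -30 -20 -174 0.7; 0 0 25 -85 -65 -174 0.7; 0 0 35 -140 -105 -174 0.7; 0 0 45 -190 -145 -174 0.7; 0 0 55 -240 -185 -174 0.7; 0 0 65 -290 -225 -174 0.7" --grip_force 30

```text
time: 2.0
eef_pos: [0.4023, 0.3558, 0.4003]
tcp_rot: [0.659, 0.752, 0.0, 0.0]
contact_force: [1.5, -0.8, 1.1]
opening: 0.852
finger_force: 0.0
```

```bash
python3 - <<'E'
from h import *
s=ctrl.get_state();print(s["eef_pos"],s["opening"])
goto([.5645,.1205,.25],-6)
E
```

```text
[0.40229439 0.35584307 0.40030385] 0.8517014745100313
turn [ 0.05 -0.02 13.57] shift [-254.7  129.7  150.3]
```

Emit:
send_rows --rows "0 0 5 -45 25 0 0.7; 0 0 10 -95 50 0 0.7; 0 0 13.6 -150 75 30 0.7; 0 0 13.6 -200 102 70 0.7; 0 0 13.6 -240 122 110 0.7; 0 0 13.6 -254.7 129.7 140 0.7; 0 0 13.6 -254.7 129.7 150 0.7; 0 0 13.6 -254.7 129.7 150 0.7"

```text
time: 3.0
eef_pos: [0.5647, 0.1237, 0.2499]
tcp_rot: [0.741, 0.671, -0.0, -0.0]
contact_force: [0.2, 0.9, 0.8]
opening: 0.855
finger_force: 0.0
```

```bash
python3 - <<'E'
from h import *
print(ctrl.get_state()["eef_pos"])
t=ctrl.read_camera("top"); s=ctrl.read_camera("side")
def cr(p,x,y,w,h,k): return cv2.resize(p["color"][y:y+h,x:x+w,::-1],(w*k,h*k),interpolation=cv2.INTER_CUBIC)
cv2.imwrite("pics/c2.png",np.hstack([cr(t,147,150,100,120,4),cr(s,217,130,100,120,4)]))
E
```

```text
[0.56466787 0.12369929 0.24994537]
```

View pics/c2.png

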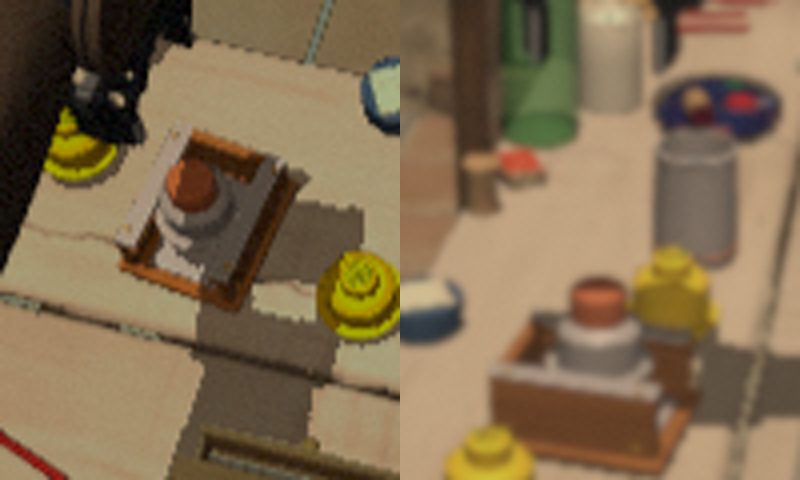

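Emit:
send_rows --rows "0 0 -0.3 3.2 0 40 0.7; 0 0 -0.3 3.2 0 80 0.7; 0 0 -0.3 3.2 0 115 0.7; 0 0 -0.3 3.2 0 140 0.7; 0 0 -0.3 3.2 0 155 0.7; 0 0 -0.3 3.2 0 165 0.7; 0 0 -0.3 3.2 0 168 0.7; 0 0 -0.3 3.2 0 168 0.7"

```text
time: 4.1
eef_pos: [0.566, 0.1265, 0.0828]
tcp_rot: [0.74, 0.673, 0.001, 0.0]
contact_force: [0.1, -1.1, -0.1]
opening: 0.85
finger_force: 0.0
```

```bash
python3 - <<'E'
from h import *
print(ctrl.get_state()["eef_pos"])
t=ctrl.read_camera("top"); s=ctrl.read_camera("side")
def cr(p,x,y,w,h,k): return cv2.resize(p["color"][y:y+h,x:x+w,::-1],(w*k,h*k),interpolation=cv2.INTER_CUBIC)
cv2.imwrite("pics/c3.png",np.hstack([cr(t,172,160,50,75,8),cr(s,237,175,50,75,8)]))
E
```

```text
[0.56596703 0.12646301 0.08284678]
```

View pics/c3.png

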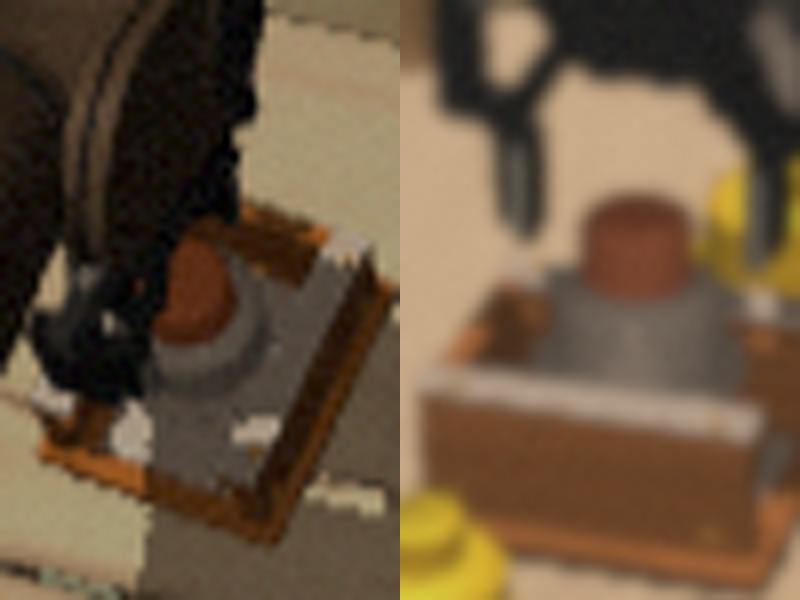

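```bash
python3 - <<'E'
from h import *
s=ctrl.read_camera("side"); st=ctrl.get_state()
for u in((252.3,204.5),(282.6,208)):
    o,d=ray(s,u)
    for y in (.12,.1265,.135): print(u,(o+d*(y-o[1])/d[1]).round(4))
for u in ((266.5,200),):
    o,d=ray(s,u); print((o+d*(.1205-o[1])/d[1]).round(4))
goto([.5645,.1205,.08],-6)
E
```

```text
(252.3, 204.5) [0.6074 0.12   0.0973]
(252.3, 204.5) [0.606  0.1265 0.1007]
(252.3, 204.5) [0.6041 0.135  0.1051]
(282.6, 208) [0.5249 0.12   0.0934]
(282.6, 208) [0.5239 0.1265 0.0969]
(282.6, 208) [0.5227 0.135  0.1013]
[0.5682 0.1205 0.1142]
turn [ 0.09 -0.01  0.61] shift [-6.  -0.9  2.9]
```

```bash
python3 - <<'E'
from h import *
import pickle
t,s=pickle.load(open("ts.pkl","rb"))
for z in (.226,.204): print(proj(s,[.2045,.6433,z])*1.5)
print("now TCP/tip",[proj(s,[.566,.1265,z]).round(1) for z in(.083,.061)], "open finger tip", [(8*(proj(s,[.607,.122,z])-[237,175])).round() for z in (.061,.069,.098)])
s2=ctrl.read_camera("side")
im=s2["color"]; 
for r in range(195,220,1): print(r,im[r,246:260].sum(1)//3)
E
```

```text
[664.17295285 455.61035069]
[661.20453288 473.10049019]
now TCP/tip [array([267. , 211.4]), array([267.1, 218.7])] open finger tip [array([125., 334.]), array([124., 313.]), array([122., 237.])]
195 [163 152 121  81  71  79  70  52  69 116 153 167 169 168]
196 [163 152 123  83  72  82  70  53  69 116 154 168 169 168]
197 [164 155 129  87  72  81  73  54  69 114 154 167 168 168]
198 [165 158 137  94  74  83  72  53  68 114 153 166 167 167]
199 [166 161 138  96  77  83  73  53  68 115 151 166 168 165]
200 [166 161 140  99  75  82  74  52  70 114 152 167 166 158]
201 [167 164 144 107  83  84  72  54  70 115 153 165 162 146]
202 [168 165 151 124 101  92  78  55  79 120 155 165 155 129]
203 [168 166 158 144 127 106  83  70  96 135 159 162 151 119]
204 [168 169 168 160 147 124 101  98 121 150 165 165 151 118]
205 [170 169 169 167 158 144 131 131 145 160 166 165 148 118]
206 [168 169 169 166 162 157 152 154 156 161 164 159 146 114]
207 [168 168 168 164 162 160 159 154 150 147 146 142 128 102]
208 [168 170 167 162 157 155 154 148 137 122 115 109 101  82]
209 [167 165 159 148 143 143 142 142 129 103  89  83  78  73]
210 [166 157 141 122 114 115 120 124 114  94  80  76  77  74]
211 [159 143 115  89  81  86  89  94  89  82  78  79  80  80]
212 [150 123  89  66  63  66  70  76  74  72  76  80  82  86]
213 [134 101  70  55  53  58  67  75  72  68  73  81  87  90]
214 [109  81  60  53  50  54  64  71  70  69  72  80  87  90]
215 [99 78 61 53 49 54 56 63 65 67 72 78 84 89]
216 [98 82 67 52 47 48 54 61 63 67 73 77 84 88]
217 [98 80 61 50 49 48 53 60 69 71 75 79 83 87]
218 [86 69 54 50 50 53 55 62 73 74 76 80 83 88]
219 [80 64 56 54 52 52 57 66 75 77 76 80 83 89]
```

```bash
python3 - <<'E'
from h import *
t=ctrl.read_camera("top"); s=ctrl.read_camera("side"); st=ctrl.get_state()
print(st["qpos"],st["eef_pos"],st["tcp_rot"])
for z in(.061,.07,.1): print(z,8*(proj(t,[.5249,.1265,z])-[172,160]),8*(proj(s,[.5249,.1265,z])-[237,175]))
for u in((102,395),(130,400),(60,370)): print(tri(t,(172+u[0]/8,160+u[1]/8),s,(282.6,208)))
im=np.hstack([cv2.resize(t["color"][110:250,130:270,::-1],(560,560))[:, :400],cv2.resize(s["color"][90:230,200:340,::-1],(560,560))[:,:400]])
for p,ox,oy,dx in((t,130,110,0),(s,200,90,400)):
    for X in((.525,.1265,.061),(.607,.1265,.061),(.566,.1265,.083),(.566,.1265,.133),(.566,.1265,.183)):
        u=(proj(p,X)-[ox,oy])*4+[dx,0]; cv2.circle(im,tuple(int(v) for v in u),3,(0,255,0),1)
cv2.imwrite("pics/c4.png",im)
E
```

```text
[4.47894357e-02 2.38938975e-01 1.91751049e+00 1.04085046e-05
 9.84322390e-01 1.39006295e-01] [0.56567144 0.12635656 0.08250144] [7.39622565e-01 6.73021762e-01 3.18373485e-04 2.59005958e-04]
0.061 [153.50480073 418.4369061 ] [361.55492772 358.68198084]
0.07 [150.05259048 409.92757454] [361.63119043 335.06640224]
0.1 [138.18188706 380.6675515 ] [361.88852548 255.37980789]
[0.51895191 0.13781992 0.10162509]
[0.52083722 0.12811887 0.09669412]
[0.51894809 0.15378782 0.11083814]
```

View pics/c4.png

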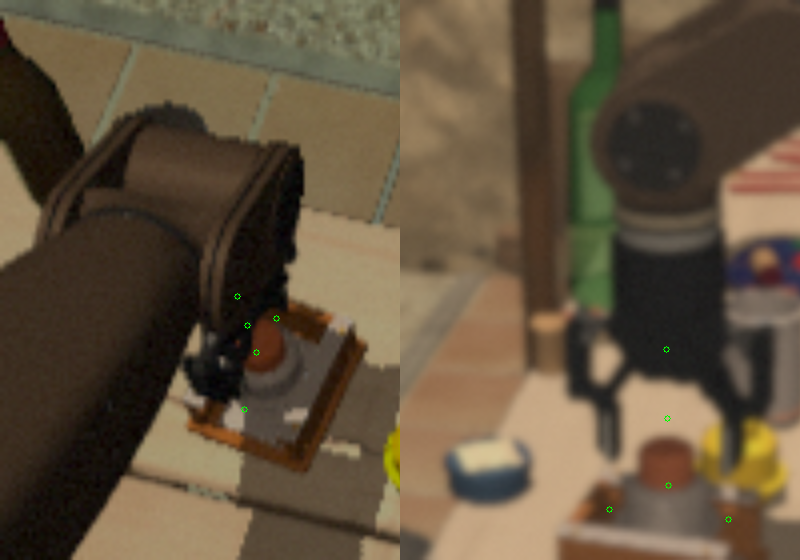

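```bash
python3 - <<'E'
from h import *
import pickle
t,s=pickle.load(open("ts.pkl","rb"))
s2=ctrl.read_camera("side"); print(np.abs(np.array(s2["extrinsics"])-s["extrinsics"]).max())
im=s["color"].sum(2)//3
for r in range(292,322,2): print(r,im[r,428:456])
st=ctrl.get_state(); print(st["eef_pos"])
for dz in (0,.009,.022): print(proj(s,[.2045,.6433,.226-dz]))
for sg in(-1,1): print(proj(s,[.2045+sg*.0425*.303,.6433+sg*.0425*.953,.226-.009]))
E
```

```text
0.0
292 [37 39 37 41 40 52 57 53 40 30 29 25 27 29 31 32 33 32 33 32 31 36 39 47
 56 62 65 65]
294 [40 40 40 41 50 65 73 67 51 30 28 27 25 24 23 28 18 29 28 32 32 38 41 55
 61 63 65 64]
296 [37 41 39 45 55 68 72 62 44 30 26 25 26 25 26 24 27 30 44 57 64 61 60 62
 66 65 65 63]
298 [38 40 40 45 59 72 71 56 35 29 26 25 25 27 21 27 28 37 56 73 78 75 67 65
 66 66 64 65]
300 [39 41 40 50 64 74 69 49 35 26 29 27 26 27 27 25 29 43 59 76 80 75 68 66
 65 64 65 65]
302 [38 40 44 53 67 73 64 43 29 27 25 25 24 26 25 31 35 48 68 77 79 74 68 64
 63 64 66 66]
304 [40 41 46 60 71 70 54 37 27 26 25 22 25 28 25 29 35 53 73 80 78 72 65 64
 63 64 66 64]
306 [39 42 50 63 73 70 50 32 29 27 24 25 23 25 25 29 42 60 76 80 74 69 66 66
 65 63 61 64]
308 [36 41 45 57 70 70 57 41 38 34 28 27 28 26 25 34 48 68 78 79 70 67 64 64
 65 63 64 65]
310 [37 39 39 45 55 63 69 69 69 66 60 59 54 49 41 47 60 73 81 80 69 65 64 64
 65 65 62 64]
312 [36 37 41 44 48 54 62 64 66 68 69 71 70 70 70 72 76 77 77 73 67 66 64 64
 66 63 64 64]
314 [39 40 41 45 49 58 60 62 63 63 64 64 65 65 65 66 67 68 67 64 64 65 64 62
 65 64 64 63]
316 [38 38 41 46 51 56 60 63 63 63 63 64 63 63 64 64 63 65 65 64 64 64 64 64
 64 64 63 62]
318 [38 39 41 48 53 59 61 64 63 65 64 63 63 63 63 65 64 64 64 61 63 64 64 64
 64 63 63 64]
320 [37 42 46 50 54 60 63 62 64 63 63 65 63 64 62 64 63 64 63 64 64 63 63 63
 65 64 64 64]
[0.56557595 0.12633732 0.08238509]
[442.78196857 303.74023379]
[441.96658476 308.54453263]
[440.80302192 315.40032679]
[447.02844113 293.19687921]
[436.43548458 325.31494299]
```

Emit:
send_rows --rows "0 0 0.6 -3 -0.9 0 0.7; 0 0 0.6 -6 -0.9 2 0.7; 0 0 0.6 -6 -0.9 7 0.7; 0 0 0.6 -6 -0.9 12 0.7; 0 0 0.6 -6 -0.9 17 0.7; 0 0 0.6 -6 -0.9 20 0.7; 0 0 0.6 -6 -0.9 22 0.7; 0 0 0.6 -6 -0.9 22 0.7"

```text
time: 5.45
eef_pos: [0.5639, 0.1205, 0.0599]
tcp_rot: [0.743, 0.669, -0.0, -0.0]
contact_force: [0.2, 0.0, -0.1]
opening: 0.854
finger_force: 0.0
```

```bash
python3 - <<'E'
from h import *
st=ctrl.get_state();print(st["eef_pos"],st["contact_force"],st["opening"])
t=ctrl.read_camera("top"); s=ctrl.read_camera("side")
def cr(p,x,y,w,h,k): return cv2.resize(p["color"][y:y+h,x:x+w,::-1],(w*k,h*k),interpolation=cv2.INTER_CUBIC)
cv2.imwrite("pics/c5.png",np.hstack([cr(t,172,160,50,75,8),cr(s,237,175,50,75,8)]))
E
```

```text
[0.56387146 0.12050646 0.05988084] [ 0.23067906  0.00826696 -0.11870045] 0.8543932448263861
```

View pics/c5.png

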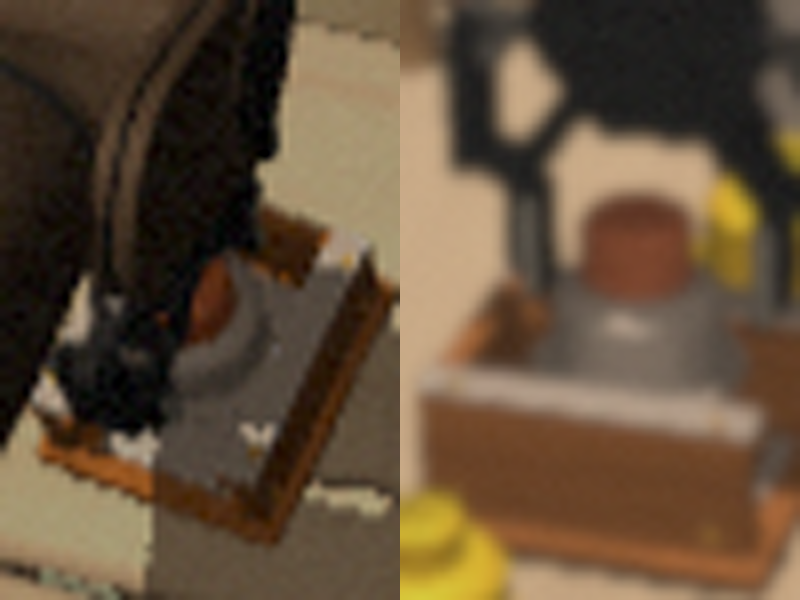

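Emit:
send_rows --rows "0 0 0 0 3 4 0.7; 0 0 0 0 3 8 0.7; 0 0 0 0 3 11 0.7; 0 0 0 0 3 12 0.7; 0 0 0 0 3 12 0.5; 0 0 0 0 3 12 0.3; 0 0 0 0 3 12 0.1; 0 0 0 0 3 12 0" --grip_force 30

```text
time: 6.55
eef_pos: [0.5672, 0.1202, 0.0484]
tcp_rot: [0.743, 0.669, 0.0, 0.0]
contact_force: [0.6, -1.2, 1.9]
opening: 0.648
finger_force: 31.6
```

Emit:
send_rows --rows "0 0 0 0 -5 0 -0.2; 0 0 0 0 -15 0 -0.2; 0 0 0 0 -25 0 -0.2; 0 0 0 0 -35 0 -0.2; 0 0 0 0 -45 0 -0.2; 0 0 0 0 -55 0 -0.2; 0 0 0 0 -65 0 -0.2; 0 0 0 0 -65 0 -0.2" --grip_force 45

```text
time: 7.55
eef_pos: [0.5007, 0.1272, 0.0481]
tcp_rot: [0.743, 0.669, -0.001, -0.001]
contact_force: [-0.6, -0.1, 6.5]
opening: 0.652
finger_force: 48.5
```

```bash
python3 - <<'E'
from h import *
st=ctrl.get_state();print(st["eef_pos"],st["contact_force"],st["wrist_torque"],st["opening"])
t=ctrl.read_camera("top"); s=ctrl.read_camera("side")
def cr(p,x,y,w,h,k): return cv2.resize(p["color"][y:y+h,x:x+w,::-1],(w*k,h*k),interpolation=cv2.INTER_CUBIC)
cv2.imwrite("pics/c6.png",np.hstack([cr(t,172,165,50,75,8),cr(s,247,175,50,75,8)]))
for p in(t,s):
    for n in("measuring_cap","strainer_top"):
        for d in ctrl.look_for(p,n)[:3]: print(n,round(d["p"],2),world(p,d["position"]).round(4))
E
```

```text
[0.5006764  0.12720642 0.04811433] [-0.62128137 -0.07380358  6.51022655] [-0.06621052  0.00592273 -0.0084984 ] 0.6518742535168838
measuring_cap 0.74 [0.7048 0.3626 0.1305]
strainer_top 0.64 [0.4936 0.1059 0.0652]
strainer_top 0.64 [ 0.5296 -0.0213  0.0514]
measuring_cap 0.64 [0.4972 0.1466 0.1078]
strainer_top 0.92 [0.4959 0.1527 0.0629]
strainer_top 0.73 [0.6131 0.2735 0.0439]
strainer_top 0.53 [ 0.6615 -0.4503  0.0565]
```

View pics/c6.png

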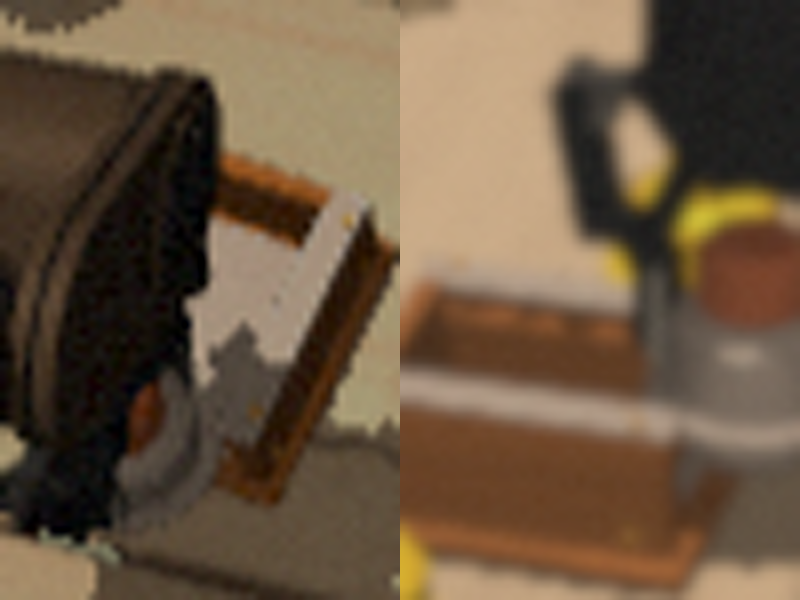

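Emit:
send_rows --rows "0 0 0 0 -8 0 -0.2; 0 0 0 0 -17 0 -0.2; 0 0 0 0 -26 0 -0.2; 0 0 0 0 -35 0 -0.2; 0 0 0 0 -43 0 -0.2; 0 0 0 0 -45 0 -0.2; 0 0 0 0 -45 -5 -0.2; 0 0 0 0 -45 -15 -0.2"

```text
time: 8.85
eef_pos: [0.4576, 0.1316, 0.0634]
tcp_rot: [0.743, 0.669, -0.0, -0.0]
contact_force: [0.6, 0.7, -1.8]
opening: 0.647
finger_force: 48.0
```

```bash
python3 - <<'E'
from h import *
st=ctrl.get_state();print(st["eef_pos"],st["contact_force"],st["wrist_torque"],st["opening"])
s=ctrl.read_camera("side")
for n in("measuring_cap","strainer_top"):
        for d in ctrl.look_for(s,n)[:2]: print(n,round(d["p"],2),world(s,d["position"]).round(4))
goto([.4557,.1319,.15],-6)
E
```

```text
[0.45762958 0.1315997  0.06344142] [ 0.56320269  0.73630737 -1.81604138] [-0.01542924 -0.03308533  0.00666679] 0.6473771529714897
measuring_cap 0.69 [0.4549 0.151  0.1201]
strainer_top 0.88 [0.4543 0.1581 0.078 ]
strainer_top 0.8 [0.6123 0.2735 0.0434]
turn [ 0.16 -0.03 -0.  ] shift [ -0.1  -2.8 -85.7]
```

Emit:
send_rows --rows "0 0 0 0 -1 -15 -0.2; 0 0 0 0 -2 -35 -0.2; 0 0 0 0 -2 -55 -0.2; 0 0 0 0 -2 -72 -0.2; 0 0 0 0 -2 -83 -0.2; 0 0 0 0 -2 -88 -0.2; 0 0 0 0 -2 -88 -0.2"

```text
time: 9.88
eef_pos: [0.4554, 0.1319, 0.151]
tcp_rot: [0.743, 0.669, -0.0, -0.0]
contact_force: [0.3, 0.4, -2.7]
opening: 0.651
finger_force: 48.2
```

```bash
python3 - <<'E'
from h import *
st=ctrl.get_state();print(st["eef_pos"],st["contact_force"])
t=ctrl.read_camera("top"); s=ctrl.read_camera("side")
for p in(t,s):
    for n in("measuring_cap","strainer_top"):
        for d in ctrl.look_for(p,n)[:1]: print(n,round(d["p"],2),world(p,d["position"]).round(4))
# copper cap blob in side, near expected
im=cv2.cvtColor(s["color"],cv2.COLOR_RGB2HSV).astype(int); u=proj(s,[.4557,.1319,.198]); print(u)
m=((im[...,0]<12)&(im[...,1]>110)&(im[...,2]>60)).astype(np.uint8)
n,l,stt,c=cv2.connectedComponentsWithStats(m)
for i in range(1,n):
    if stt[i,4]>30 and np.hypot(*(c[i]-u))<40: print(stt[i],c[i])
goto([.5385,-.160,.15],-6)
E
```

```text
[0.45542244 0.13186435 0.15097863] [ 0.28612133  0.38430284 -2.70418412]
measuring_cap 0.58 [0.453  0.1211 0.2061]
strainer_top 0.73 [0.4477 0.1121 0.1669]
measuring_cap 0.72 [0.4528 0.1502 0.2115]
strainer_top 0.89 [0.6122 0.2717 0.0444]
[309.08442765 175.49779128]
[302 169  15  13 176] [309.09659091 175.08522727]
turn [-0.07  0.01  0.01] shift [-281.5  113.4    0.3]
```

Emit:
send_rows --rows "0 0 0 -10 4 0 -0.2; 0 0 0 -35 14 0 -0.2; 0 0 0 -70 28 0 -0.2; 0 0 0 -110 44 0 -0.2; 0 0 0 -150 60 0 -0.2; 0 0 0 -190 76 0 -0.2; 0 0 0 -225 91 0 -0.2; 0 0 0 -250 101 0 -0.2"

```text
time: 11.18
eef_pos: [0.5301, -0.1298, 0.151]
tcp_rot: [0.744, 0.669, -0.0, 0.0]
contact_force: [-0.5, 0.2, -2.0]
opening: 0.652
finger_force: 48.2
```

Emit:
send_rows --rows "0 0 0 -12 5 0 -0.2; 0 0 0 -22 9 0 -0.2; 0 0 0 -29 12 0 -0.2; 0 0 0 -31 12.4 0 -0.2; 0 0 0 -31 12.4 0 -0.2"

```text
time: 11.8
eef_pos: [0.5389, -0.159, 0.151]
tcp_rot: [0.743, 0.669, 0.0, -0.0]
contact_force: [-0.5, -0.3, -1.6]
opening: 0.652
finger_force: 48.2
```

```bash
cat > fit.py <<'E'
from h import *
from scipy.optimize import minimize
import pickle
# fit rim circle (outer r 33, inner r 30, z) in the old top image using ring brightness, and in the current side image the silhouette edges
t,s=pickle.load(open("ts.pkl","rb"))
g=cv2.GaussianBlur(t["color"].mean(2).astype(np.float32),(0,0),.6)
th=np.linspace(0,2*np.pi,180,endpoint=False)
def circ(p,x,y,z,r): return np.array([proj(p,[x+r*np.cos(a),y+r*np.sin(a),z]) for a in th])
def val(im,u): return cv2.remap(im,u[None,:,0].astype(np.float32),u[None,:,1].astype(np.float32),cv2.INTER_LINEAR)[0]
for z in(.092,.095,.098):
    f=lambda q:-val(g,circ(t,q[0],q[1],z,.0315)).mean()+.5*val(g,circ(t,q[0],q[1],z,.0245)).mean()*0
    b=min((minimize(f,[.538+a,-.16+c],method="Nelder-Mead") for a in(-.004,0,.004) for c in(-.004,0,.004)),key=lambda r:r.fun)
    print("top",z,b.x.round(4),b.fun)
gs=cv2.GaussianBlur(s["color"].mean(2).astype(np.float32),(0,0),.6)
f=lambda q:-val(gs,circ(s,q[0],q[1],.095,.0315)).mean()
b=min((minimize(f,[.54+a,-.165+c],method="Nelder-Mead") for a in(-.004,0,.004) for c in(-.008,0,.008)),key=lambda r:r.fun); print("side",b.x.round(4),b.fun)
E
python3 fit.py; python3 - <<'E'
from h import *
st=ctrl.get_state();print(st["eef_pos"],st["contact_force"])
t=ctrl.read_camera("top");s=ctrl.read_camera("side")
def cr(p,x,y,w,h,k): return cv2.resize(p["color"][y:y+h,x:x+w,::-1],(w*k,h*k),interpolation=cv2.INTER_CUBIC)
cv2.imwrite("pics/c7.png",np.hstack([cr(t,255,180,50,75,8),cr(s,265,120,50,75,8)]))
E
```

```text
top 0.092 [ 0.6108 -0.1425] -126.23977661132812
top 0.095 [ 0.6095 -0.1424] -126.24232482910156
top 0.098 [ 0.6083 -0.1421] -126.2457046508789
side [0.6139 0.0066] -156.53358459472656
[ 0.5388793  -0.15897813  0.15100036] [-0.51061589 -0.30682401 -1.62469482]
```

View pics/c7.png

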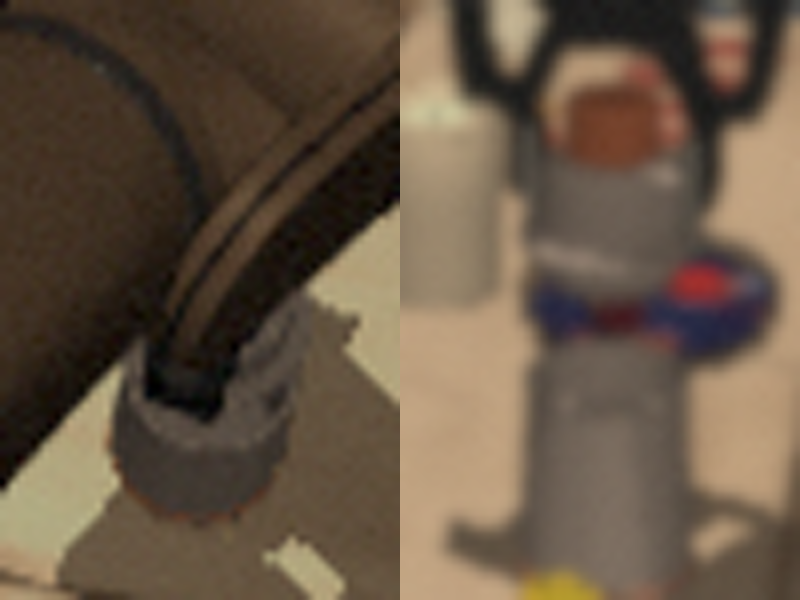

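```bash
cat > fit2.py <<'E'
from h import *
import pickle
t,s=pickle.load(open("ts.pkl","rb"))
th=np.linspace(0,2*np.pi,120,endpoint=False)
def circ(p,x,y,z,r): return np.array([proj(p,[x+r*np.cos(a),y+r*np.sin(a),z]) for a in th])
def val(im,u): return cv2.remap(im,u[None,:,0].astype(np.float32),u[None,:,1].astype(np.float32),cv2.INTER_CUBIC)[0]
for nm,p,z in(("top",t,.095),("top",t,.098),("side",s,.095),("side",s,.098)):
    g=p["color"].mean(2).astype(np.float32); res=[]
    for x in np.arange(.530,.548,.001):
        for y in np.arange(-.18,-.15,.001):
            res.append((np.median(val(g,circ(p,x,y,z,.0315))-.5*val(g,circ(p,x,y,z,.0285-.003))-.5*val(g,circ(p,x,y,z,.0285-.003)))+val(g,circ(p,x,y,z,.0315)).clip(0,150).mean()*.5-val(g,circ(p,x,y,z,.0315)).std(),x,y))
    res.sort(reverse=True); print(nm,z,np.array(res[:4]).round(4).tolist(),np.mean(res[:10],0).round(4))
st=ctrl.get_state();e=st["eef_pos"]
print("TCP u",proj(s,[e[0],e[1],.2]),proj(s,[e[0],e[1],.095]),"tin x at y=-.16:",[ (o+d*(-.16-o[1])/d[1]).round(4) for o,d in (ray(s,(291.1,168)),)])
c=np.array([ [291.4,136]]); o,d=ray(s,c[0]); print("cap x",(o+d*(e[1]-o[1])/d[1]).round(4))
E
python3 fit2.py
```

```text
top 0.095 [[114.1246, 0.54, -0.159], [111.1475, 0.539, -0.159], [109.3159, 0.54, -0.16], [107.9093, 0.541, -0.159]] [105.6087   0.5402  -0.159 ]
top 0.098 [[114.5689, 0.539, -0.159], [112.5337, 0.538, -0.159], [109.5566, 0.539, -0.16], [108.8615, 0.54, -0.159]] [106.4376   0.5392  -0.159 ]
side 0.095 [[44.3033, 0.54, -0.16], [44.2871, 0.54, -0.161], [44.1002, 0.541, -0.168], [44.0756, 0.539, -0.16]] [44.0637  0.5405 -0.164 ]
side 0.098 [[44.121, 0.539, -0.153], [43.8784, 0.539, -0.152], [43.8351, 0.539, -0.154], [43.8121, 0.538, -0.153]] [43.7625  0.5397 -0.1564]
TCP u [291.45673707 135.70295193] [291.10611897 167.13117978] tin x at y=-.16: [array([ 0.539 , -0.16  ,  0.0915])]
cap x [ 0.539  -0.1589  0.199 ]
```

Emit:
send_rows --rows "0 0 0 -0.5 0.5 6 -0.2; 0 0 0 -0.5 0.5 15 -0.2; 0 0 0 -0.5 0.5 25 -0.2; 0 0 0 -0.5 0.5 33 -0.2; 0 0 0 -0.5 0.5 37 -0.2; 0 0 0 -0.5 0.5 40 -0.2; 0 0 0 -0.5 0.5 42 -0.2; 0 0 0 -0.5 0.5 43 -0.2"

```text
time: 12.9
eef_pos: [0.5395, -0.1601, 0.1082]
tcp_rot: [0.743, 0.669, 0.0, 0.0]
contact_force: [1.1, -0.4, -2.6]
opening: 0.65
finger_force: 48.2
```

Emit:
send_rows --rows "0 0 0 0 0 1 -0.2; 0 0 0 0 0 2 -0.2; 0 0 0 0 0 3 -0.2; 0 0 0 0 0 4 -0.2; 0 0 0 0 0 5 -0.2; 0 0 0 0 0 5 -0.2"

```text
time: 13.65
eef_pos: [0.5398, -0.1603, 0.1035]
tcp_rot: [0.743, 0.669, 0.0, 0.001]
contact_force: [0.6, -1.2, 0.7]
opening: 0.65
finger_force: 48.4
```

Emit:
send_rows --rows "0 0 0 0 0 0.7 -0.2; 0 0 0 0 0 1.4 -0.2; 0 0 0 0 0 2.1 -0.2; 0 0 0 0 0 2.8 -0.2; 0 0 0 0 0 2.8 -0.2"

```text
time: 14.28
eef_pos: [0.5392, -0.1599, 0.0999]
tcp_rot: [0.743, 0.669, -0.0, -0.0]
contact_force: [0.2, -1.9, -2.1]
opening: 0.647
finger_force: 48.4
```

Emit:
send_rows --rows "0 0 0 -0.7 0 1 -0.2; 0 0 0 -0.7 0 2 -0.2; 0 0 0 -0.7 0 3 -0.2; 0 0 0 -0.7 0 4 -0.2; 0 0 0 -0.7 0 5 -0.2; 0 0 0 -0.7 0 5 -0.2"

```text
time: 15.02
eef_pos: [0.5392, -0.1606, 0.095]
tcp_rot: [0.743, 0.669, -0.0, -0.0]
contact_force: [0.8, -1.7, -2.5]
opening: 0.647
finger_force: 48.4
```

Descending freely; now seat it in small steps.

Emit:
send_rows --rows "0 0 0 0 0 0.7 -0.2; 0 0 0 0 0 1.4 -0.2; 0 0 0 0 0 2 -0.2; 0 0 0 0 0 2 -0.2"

```text
time: 15.52
eef_pos: [0.5398, -0.1612, 0.0938]
tcp_rot: [0.743, 0.669, 0.0, 0.001]
contact_force: [0.1, -2.5, 0.7]
opening: 0.648
finger_force: 48.4
```

Emit:
send_rows --rows "0 0 0 0 0 0.7 -0.2; 0 0 0 0 0 1.2 -0.2; 0 0 0 0 0 1.2 -0.2"

```text
time: 15.9
eef_pos: [0.54, -0.1615, 0.0936]
tcp_rot: [0.743, 0.669, -0.0, 0.001]
contact_force: [-0.3, -4.1, 6.7]
opening: 0.649
finger_force: 49.2
```

Emit:
send_rows --rows "0 0 0 0 0 0.6 -0.2; 0 0 0 0 0 1 -0.2; 0 0 0 0 0 1 -0.2"

```text
time: 16.27
eef_pos: [0.5401, -0.1618, 0.0936]
tcp_rot: [0.743, 0.669, -0.0, 0.001]
contact_force: [-2.1, -3.4, 10.5]
opening: 0.652
finger_force: 49.5
```

```bash
python3 - <<'E'
from h import *
st=ctrl.get_state();print(st["eef_pos"],st["contact_force"],st["wrist_torque"])
s=ctrl.read_camera("side")
def cr(p,x,y,w,h,k): return cv2.resize(p["color"][y:y+h,x:x+w,::-1],(w*k,h*k),interpolation=cv2.INTER_CUBIC)
cv2.imwrite("pics/c8.png",cr(s,260,125,60,75,8))
E
```

```text
[ 0.54006713 -0.16180078  0.0935747 ] [-2.12048208 -3.41647488 10.5361637 ] [-0.5445153   0.57872877  0.0141312 ]
```

View pics/c8.png

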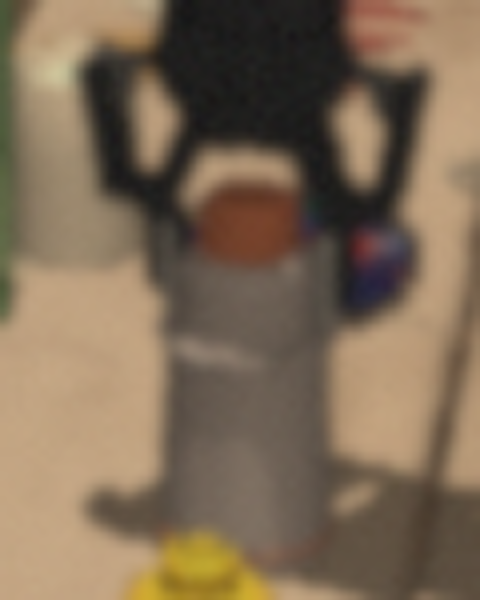

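Emit:
send_rows --rows "0 0 0 0 0 -0.8 -0.2; 0 0 0 0 0 -1.5 -0.2; 0 0 0 0 0 -1.5 0.35; 0 0 0 0 0 -1.5 0.45; 0 0 0 0 0 -1.5 0.55; 0 0 0 0 0 -1.5 0.6; 0 0 0 0 0 -1.5 0.6" --grip_force 20

```text
time: 17.2
eef_pos: [0.5391, -0.1605, 0.0922]
tcp_rot: [0.743, 0.669, -0.0, -0.0]
contact_force: [-0.7, -0.7, -0.5]
opening: 0.803
finger_force: 0.0
```

```bash
cat > ck.py <<'E'
from h import *
st=ctrl.get_state();print(st["eef_pos"],st["contact_force"],st["opening"],st["finger_force"])
s=ctrl.read_camera("side")
im=cv2.cvtColor(s["color"],cv2.COLOR_RGB2HSV).astype(int)
m=((im[...,0]<12)&(im[...,1]>110)&(im[...,2]>60)).astype(np.uint8)
n,l,stt,c=cv2.connectedComponentsWithStats(m)
u=proj(s,[.5395,-.16,.145]); print("cap expected",u)
for i in range(1,n):
    if stt[i,4]>20 and np.hypot(*(c[i]-u))<70: print(stt[i],c[i].round(2))
for nm in("measuring_cap","strainer_top","shaker_tin"):
    for d in ctrl.look_for(s,nm)[:3]:
        w=world(s,d["position"])
        if abs(w[1]+.15)<.06: print(nm,round(d["p"],2),w.round(4))
E
python3 ck.py; python3 -c "
from h import *; goto([.5395,-.1615,.1285],-6)"
```

```text
[ 0.5391178  -0.16046753  0.09224335] [-0.68660473 -0.66807286 -0.51959329] 0.802767010093037 0.0
cap expected [291.11385719 152.24964659]
[303 125   9   7  35] [306.34 127.54]
[285 148  17  10 116] [291.41 152.8 ]
[241 167  12   7  67] [246.22 170.03]
strainer_top 0.48 [ 0.5339 -0.1362  0.1137]
shaker_tin 0.86 [ 0.536  -0.1342  0.0535]
turn [-0.   -0.01  0.  ] shift [ -0.8   0.3 -36. ]
```

Emit:
send_rows --rows "0 0 0 0 0 -4 0.6; 0 0 0 0 0 -12 0.6; 0 0 0 0 0 -22 0.6; 0 0 0 -0.5 0.5 -30 0.6; 0 0 0 -0.5 0.5 -34 0.6; 0 0 0 -0.5 0.5 -36 0.5; 0 0 0 -0.5 0.5 -36 0.3; 0 0 0 -0.5 0.5 -36 0.1" --grip_force 20

```text
time: 18.4
eef_pos: [0.5395, -0.1611, 0.1281]
tcp_rot: [0.743, 0.669, -0.0, -0.0]
contact_force: [-0.5, 0.7, -0.4]
opening: 0.552
finger_force: 0.0
```

Emit:
send_rows --rows "0 0 0 0 0 0 0; 0 0 0 0 0 0 -0.1; 0 0 0 0 0 0 -0.2; 0 0 0 0 0 0 -0.35; 0 0 0 0 0 0 -0.5; 0 0 0 0 0 0 -0.5"

```text
time: 19.15
eef_pos: [0.5397, -0.1612, 0.1284]
tcp_rot: [0.743, 0.669, -0.0, -0.0]
contact_force: [0.4, 0.5, -0.3]
opening: 0.448
finger_force: 20.1
```

```bash
python3 ck.py
```

```text
[ 0.5397266  -0.16120766  0.12844587] [ 0.37592195  0.51565    -0.26014161] 0.4481160010250404 20.091894753277302
cap expected [291.11385719 152.24964659]
[300 126   6   6  23] [302.61 129.09]
[286 133  11   5  43] [290.95 135.28]
[285 148  12  10 110] [290.51 152.43]
[241 167  12   7  66] [246.18 170.08]
measuring_cap 0.45 [ 0.5424 -0.1391  0.1519]
strainer_top 0.79 [ 0.5352 -0.1382  0.1136]
shaker_tin 0.73 [ 0.5388 -0.1348  0.0543]
```

Gripped at about 40 mm. Lift 100 mm straight up, slowly at first.

Emit:
send_rows --rows "0 0 0 0 0 -2 -0.6; 0 0 0 0 0 -6 -0.6; 0 0 0 0 0 -12 -0.6; 0 0 0 0 0 -20 -0.6; 0 0 0 0 0 -30 -0.6; 0 0 0 0 0 -40 -0.6; 0 0 0 0 0 -50 -0.6; 0 0 0 0 0 -60 -0.6" --grip_force 25

```text
time: 20.35
eef_pos: [0.5398, -0.1612, 0.1894]
tcp_rot: [0.743, 0.669, 0.0, 0.0]
contact_force: [0.7, -0.9, -0.8]
opening: 0.444
finger_force: 25.3
```

Emit:
send_rows --rows "0 0 0 0 0 -10 -0.6; 0 0 0 0 0 -20 -0.6; 0 0 0 0 0 -30 -0.6; 0 0 0 0 0 -37 -0.6; 0 0 0 0 0 -40 -0.6; 0 0 0 0 0 -40 -0.6; 0 0 0 0 0 -40 -0.6; 0 0 0 0 0 -40 -0.6"

```text
time: 21.35
eef_pos: [0.5396, -0.1611, 0.228]
tcp_rot: [0.743, 0.669, -0.0, -0.0]
contact_force: [-0.2, -0.1, -0.8]
opening: 0.45
finger_force: 25.3
```

```bash
python3 ck.py; python3 - <<'E'
from h import *
s=ctrl.read_camera("side"); g=s["color"].mean(2).astype(int)
print(proj(s,[.5395,-.16,.245]).round(1),"flange ends z.095:",proj(s,[.5765,-.16,.097]).round(1),proj(s,[.5025,-.16,.097]).round(1),"neck top",proj(s,[.5395,-.16,.146]).round(1))
for r in range(148,178,1): print(r,g[r,274:309])
E
```

```text
[ 0.53956656 -0.16111544  0.22804248] [-0.24732562 -0.06651514 -0.75087148] 0.44965851697583603 25.314062687102705
cap expected [291.11385719 152.24964659]
[283 117  29  21 290] [295.23 128.16]
[241 167  12   8  67] [246.13 170.13]
strainer_top 0.84 [ 0.5378 -0.1384  0.1173]
shaker_tin 0.93 [ 0.5348 -0.1337  0.0551]
[291.5 121.6] flange ends z.095: [279.4 165.7] [302.6 167.1] neck top [291.1 152. ]
148 [118 114 110 125 145 154 156 157 158 156 153 148 143 139 132 126 122 121
 117 116 111 111 110 115 115 117 121 124 130 134 140 146 151 155 156]
149 [118 113 112 123 146 155 156 155 152 149 140 129 120 114 108  96  94  92
  87  84  80  78  78  81  84  87  92  98 101 105 115 126 133 139 146]
150 [119 113 111 126 146 154 154 150 139 129 118 105  96  89  80  74  73  70
  65  64  63  59  58  59  62  67  71  74  75  78  86  95 105 115 128]
151 [118 113 110 124 144 152 148 134 117 103  96  86  80  75  71  71  70  67
  64  63  66  64  57  55  56  58  59  61  61  60  64  70  79  88 101]
152 [120 112 111 125 143 149 136 114  95  84  77  69  69  72  76  78  82  79
  77  77  75  72  61  56  55  58 
[... 3011 characters left out ...]
89  77  79  83  86  86  87  90  91  92  94
  93  92  92  91  90  87  84  83  94 117 137 145 148 150 153 153 153]
174 [155 155 156 158 154 142 114  86  77  78  83  86  88  89  91  91  93  93
  93  94  93  91  89  87  83  82  95 116 137 145 147 151 153 154 154]
175 [155 156 157 159 155 140 111  86  78  79  83  84  89  88  89  92  93  94
  94  92  94  90  89  87  83  83  94 117 138 145 148 152 154 155 156]
176 [156 156 159 156 154 140 112  85  79  80  84  86  87  88  89  92  93  93
  94  93  94  91  90  87  84  83  93 116 137 145 150 154 155 157 157]
177 [156 158 157 157 153 139 113  85  78  80  83  86  87  89  91  93  93  94
  96  94  94  92  93  88  84  84  91 115 137 146 150 153 156 158 155]
```

```bash
python3 - <<'E'
from h import *
a=cv2.resize(cv2.imread("pics/c8.png"),(60,75),interpolation=cv2.INTER_AREA)[:,:,::-1].mean(2)
s=ctrl.read_camera("side"); b=s["color"][125:200,260:320].mean(2)
b=cv2.resize(cv2.resize(b,(480,600),interpolation=cv2.INTER_CUBIC),(60,75),interpolation=cv2.INTER_AREA)
d=(b-a).astype(int)
for r in range(158,177): print(r,d[r-125,16:48])
A=a[162-125:176-125,18:44].astype(np.float32); B=b[162-125:176-125,18:44].astype(np.float32)
print(cv2.phaseCorrelate(A,B,cv2.createHanningWindow(A.shape[::-1],cv2.CV_32F)))
for lo,hi in((18,31),(31,44)):
    A=a[160-125:176-125,lo:hi].astype(np.float32); B=b[160-125:176-125,lo:hi].astype(np.float32); print(cv2.phaseCorrelate(A.copy(),B.copy()))
E
```

```text
158 [  2  22  53  62  30  11  22  35  44  50  54  57  61  58  52  40  20   7
   0 -11 -12   0  20  23   9   5  17  27  18   3   0  -1]
159 [  2  18  47  59  36  16  22  32  40  47  53  60  64  64  63  52  31  11
   0  -7 -11  -4   5   5  -5  -7   7  16  10   2   0  -1]
160 [  0  10  33  49  42  27  19  18  23  30  39  46  49  55  56  50  33  14
   2  -5  -8  -3   0  -4 -14 -13   0  11   8   2   0  -1]
161 [ -2   1  16  34  40  33  16   7   8  11  20  26  29  32  34  31  24  13
   0  -1  -3  -2   0  -5 -13 -13   0  10   5   2  -1  -1]
162 [-4 -2  4 17 28 26 12  5  5  6  9 11 12 14 16 15 12  9  2  0 -2 -2  1  0
 -3 -2  3  8  3  0  0  0]
163 [-5 -3  0  9 18 18  9  3  4  4  4  5  8  7  8  9 10  7  3  0 -2  1  3  9
 13 13 10  5  2 -1 -2 -1]
164 [-4 -2  0  8 18 20 11  6  3  2  2  4  7  8  6  8  7  6  3  0 -1  0  5 16
 26 25 12  2  0 -1 -1 -2]
165 [-4 -3  2 14 30 33 23 12  6  6  8  7  8  8  9  8  7  6  4  0 -2 -1  2 15
 22 19  8  0 -1 -3 -3 -2]
166 [-4 -4  0 12 32 41 31 15  7  8  8  8  8  8  7  8  8  7  4  2  0  0  1  5
  9  6  0 -4 -2 -2 -3 -3]
167 [-3 -3 -1  5 18 29 23 11  7  8  8  6  7  
[... 477 characters left out ...]
 -3 -4 -4 -3 -3  0  0  0 -1 -1  0 -2 -2 -2 -1 -2 -1 -2 -3 -1 -1 -1 -1
 -2 -2 -3 -3 -4 -2 -3 -4]
173 [-2 -2 -3 -3 -4 -2 -1 -1 -2 -2 -1 -2 -1  0 -1 -2 -3 -1 -2 -1 -1 -2 -1 -1
 -2 -2 -3 -3 -4 -4 -3 -3]
174 [-4 -4 -3 -3 -2 -2 -4 -2 -2 -1 -2 -1 -2 -2 -1 -2 -1 -2 -1 -1 -1 -1 -2  0
 -1 -3 -2 -3 -3 -3 -4 -5]
175 [-3 -4 -4 -3 -4 -3 -1 -3 -1  0 -2 -2 -2 -1 -2 -3 -2 -1 -2 -2  0 -2 -1 -3
 -3 -4 -3 -2 -2 -4 -2 -3]
176 [-1 -4 -3 -3 -3 -2 -1 -2 -2 -3 -2 -1 -2 -2 -4 -2 -1  0 -2 -2 -2 -3 -2 -4
 -2 -3 -3 -3 -4 -3 -3 -5]
((0.5087189256997124, 0.429797700227982), 0.8824948310852051)
((-0.2755276462774523, -0.4897158488625877), 0.9368740409612656)
((0.32672761161101516, -0.22880090451738155), 0.9229657351970673)
```

```bash
python3 -c "
from plant import ctrl
print(ctrl.sign_off())"
```

```text
the job is handed in; nothing more can be done
None
```

The strainer is seated in the tin, and I handed the job in with the cap held upright in the gripper about 10 cm above where it sat. The strainer's height and position and the side view all point to its flange lying flat on the rim, though I had used all 10 pictures, so that last check was on pixel values only.

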